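Sort returned weight canisters by feel into carrier and empties tray

TASK

Three sealed canisters have come back in the sloping steel rack; some still hold their calibration weight and some are empty, which only their heaviness tells. Lift each one to feel it: stand every canister that holds a weight fully down in a pocket of the wooden carrier, and stand every empty one upright on the floor of the low two-compartment tray. Set them down gently rather than dropping them, and leave the loupe, the tweezers and the rubber wedge where they lie.

Things in the scene. Friction and masses are not known exactly. Their poses are not given: they have to be found in the camera images.
- rack: fixed grey sheet-steel rack, 90 x 205 mm, 68 mm high. Origin: centre of its footprint; low open side is -x, row of 3 pockets along y. Pockets 48 mm square, 22 mm deep, leaning 30 deg: axes point up along (-0.5, 0, 0.866) in its frame; floor centres at x -2.5, y -70, 0, 70, z 34 mm. A canister stands in each, its upper 58 mm free, 26 mm from its neighbours.
- carrier: fixed block of light wood, 67 x 193 mm (219 over its end bails), 41 mm high, for canisters with a weight. Origin: centre of its underside; long side along y. Three upright pockets 49 mm square, 22 mm deep: floor at z 19 mm, centres at y -62, 0, 62 mm, x 0. Canisters in it stand 18 mm apart.
- tray: fixed low open sheet tray, 79 x 134 mm, rim 28 mm high, for empty canisters. Origin: centre of its underside; long side along y; floor at z 2 mm. A cross wall 20 mm high at y -12 mm parts it into a large compartment (y -11 to 63 mm) and a small one (y -63 to -13 mm), both 70 mm wide in x.
- canister_a: sealed canister, one of three alike: white square body 44 x 44 x 64 mm, corners rounded 5 mm, black ribbed screw cap 38 mm across on top, 80 mm high in all. Origin: centre of its underside; z along its axis to the cap, x and y square to its sides. Weighs about 70 g empty, 300 to 440 g with a metal weight inside (loose by 2 to 4 mm). Starts leaning in a rack pocket.
- canister_b: sealed canister, one of three alike: white square body 44 x 44 x 64 mm, corners rounded 5 mm, black ribbed screw cap 38 mm across on top, 80 mm high in all. Origin: centre of its underside; z along its axis to the cap, x and y square to its sides. Weighs about 70 g empty, 300 to 440 g with a metal weight inside (loose by 2 to 4 mm). Starts leaning in a rack pocket.
- canister_c: sealed canister, one of three alike: white square body 44 x 44 x 64 mm, corners rounded 5 mm, black ribbed screw cap 38 mm across on top, 80 mm high in all. Origin: centre of its underside; z along its axis to the cap, x and y square to its sides. Weighs about 70 g empty, 300 to 440 g with a metal weight inside (loose by 2 to 4 mm). Starts leaning in a rack pocket.
- loupe: black eye loupe standing on the bench, 34 mm in diameter and 36 mm high; origin: centre of its underside. Bystander.
- tweezers: steel tweezers lying on the bench, 124 x 20 x 10 mm, long along its y; origin: centre of its underside. Bystander.
- wedge: black rubber wedge lying on the bench, 31 x 34 x 12 mm; origin: centre of its underside. Bystander.
There are look-alikes about, which are no part of the job. Leave any yellow look-alike of the canister_a alone.

How it is judged (in metres and radians):
At the end, for the whole second after the job is handed in: Every canister stands upright (within about 6 degrees) and at rest (under 20 mm/s): one with a weight (load over 1.5 N) in a carrier pocket, underside within 4 mm of the pocket floor; an empty one (load under 1.5 N) inside the tray, underside within 6 mm of the tray floor (((y of canister_a in the frame of carrier between -0.072 and 0.072 m and x of canister_a in the frame of carrier between -0.01 and 0.01 m and z of canister_a in the frame of carrier between 0.015 and 0.023 m and angle between canister_a's own z axis and vertical below 0.1 rad and contact force between canister_a and carrier above 1.5 N) or (x of canister_a in the frame of tray between -0.033 and 0.033 m and y of canister_a in the frame of tray between -0.062 and 0.062 m and z of canister_a in the frame of tray between -0.004 and 0.008 m and angle between canister_a's own z axis and vertical below 0.1 rad and contact force between canister_a and tray below 1.5 N)) and linear speed of each of canister_a, canister_b, canister_c below 0.02 m/s and ((y of canister_b in the frame of carrier between -0.072 and 0.072 m and x of canister_b in the frame of carrier between -0.01 and 0.01 m and z of canister_b in the frame of carrier between 0.015 and 0.023 m and angle between canister_b's own z axis and vertical below 0.1 rad and contact force between canister_b and carrier above 1.5 N) or (x of canister_b in the frame of tray between -0.033 and 0.033 m and y of canister_b in the frame of tray between -0.062 and 0.062 m and z of canister_b in the frame of tray between -0.004 and 0.008 m and angle between canister_b's own z axis and vertical below 0.1 rad and contact force between canister_b and tray below 1.5 N)) and ((y of canister_c in the frame of carrier between -0.072 and 0.072 m and x of canister_c in the frame of carrier between -0.01 and 0.01 m and z of canister_c in the frame of carrier between 0.015 and 0.023 m and angle between canister_c's own z axis and vertical below 0.1 rad and contact force between canister_c and carrier above 1.5 N) or (x of canister_c in the frame of tray between -0.033 and 0.033 m and y of canister_c in the frame of tray between -0.062 and 0.062 m and z of canister_c in the frame of tray between -0.004 and 0.008 m and angle between canister_c's own z axis and vertical below 0.1 rad and contact force between canister_c and tray below 1.5 N))); the robot touches nothing.
It fails at once if a canister is dropped (it moves at over 0.65 m/s, a fall of about 20 mm, while the fingers do not touch it) ((linear speed of canister_a above 0.65 m/s and contact force between canister_a and the fingers below 0.02 N) or (linear speed of canister_b above 0.65 m/s and contact force between canister_b and the fingers below 0.02 N) or (linear speed of canister_c above 0.65 m/s and contact force between canister_c and the fingers below 0.02 N)).
It fails at once if a bystander is moved by more than 20 mm (loupe, tweezers, wedge) (distance of any of loupe, tweezers, wedge from where it was at the start of the episode above 0.02 m).
It also fails if it takes over 64 s, if anything falls off the work surface, if the arm or the gripper's body presses on something with over 40 N, if the wrist force passes 120 N, or if a joint passes its speed limit or range.

ROBOT

A 6-joint arm with a two-finger parallel gripper is mounted at the origin on a cart in front of the work surface, level with it; the furniture and walls round the work are solid. World frame = base frame: x ahead of the robot, y to its left, z up, the work surface at z = 0. Lengths are in mm, angles in rad, forces in N, time in s.
With the tool pointing down it reaches from about 325 to 875 mm from the base axis. Payload 4.4 kg.
Tool frame: the origin (TCP) lies midway between the tips of the shut fingers; the grasp point (between the pads) lies 19 mm behind it; z points along the fingers, y is the line along which they close (so a half turn about z gives the same grasp; the last joint's range is limited). The gripper opens to 85 mm and grips with 20 to 120 N. Pads are 22 mm wide; open, the fingers measure 114 mm over their backs; the gripper's body (76 mm by 85 mm) begins 54 mm behind the grasp point. The pads swing forward as they close: fully open they stand 13 mm farther back than shut.
Start: joints at [1.05, 0.207, 1.542, -0, 1.393, -0.15], TCP at [207.831, 536.128, 231.282] pointing down, gripper open.
Joint ranges: [-2.73, 2.73], [-0.86, 2.22], [0.23, 2.46], [-1.11, 4.25], [0.08, 2.63], [-2.82, 2.82]. Speed limits (rad/s): [2.79, 2.79, 3.14, 3.14, 3.14, 3.14].

INTERFACE

Orientations are given as a 3x3 rotation matrix whose columns are the frame's x, y, z axes.
In Python, from station import robot, command_gripper, kin, monitor, capture, camera_model, workorder gives the robot as it stands. Calls block until the motion is done:
- robot.movep(position, orientation): joint-space move of the TCP to a pose.
- robot.move_linear(position, ori=None, vel=150, guard=None): straight line of the TCP; ori=None keeps the orientation; vel is the mean speed in mm/s. With guard (N) it stops when the force on the tool has changed by that much, and returns True; else False.
- robot.goto_joints(angles): joint-space move.
- command_gripper(opening, grasp_force=None): opening from 0.0 (shut) to 1.0 (fully open); grasp_force is the grip in N (None keeps the last); returns when the fingers have stopped.
- robot.pause(seconds).
- kin.inverse_kinematics(position, orientation): joint angles nearest the present ones, or None.
- monitor.sense(): the state.
- capture(name): name is "side" or "top" or "wrist"; returns the picture (400x640x3 uint8, red, green, blue); there is no depth.
- camera_model(name): a dict with "fovy" (degrees; the focal length in pixels is half the picture's height over the tangent of half this angle, whatever the lens; pixels are square), "cx", "cy" (the principal point, pixels), "eye" and "attitude" of the camera in the world. Camera axes: x right, y up, looking along -z (the intrinsics and any distortion apply to the point x, -y, -z); pixel columns grow to the right and rows downward; lengths in mm; the calibration is good to about 2 mm. The wrist camera is an equidistant fisheye: a pixel r from the principal point sees the ray r / f radians off the axis. A picture is of the moment at which its call begins: read the wrist's pose just before it. camera_model takes no time and is no camera call; for the wrist camera it gives the pose at the moment of the call.
A pose or a line that the arm cannot do raises robot.PlanningError and nothing moves.
- workorder.job_done(): hands the job in; it is judged then, once.
The state is a dict: "t": time; "qpos": joint angles; "qd": joint speeds; "joint_torque": joint torques, N m; "tool_pos": TCP position; "tcp_rot": TCP orientation; "contact_force": force on the tool from outside, world axes, zero at the start; "ft_torque": the same for the moment, N m; "finger_gap": opening from 0.0 (shut) to 1.0 (fully open); "grasp_force": force on a finger pad.
Only numpy, scipy, OpenCV 4.12 (cv2) and the standard library are available. Lean on these libraries where they do the work, as an engineer would, in place of code of your own. Each camera call takes 0.05 s, during which the arm holds its last target. There are 200 camera calls.

## Working session

There is one attempt and no reset: what is moved stays moved. The work goes in short steps, each a Python script; the robot and the scene stay as the last script left them, time stands still between calls to the robot, and variables do not carry over. Pictures are saved under pics/ and viewed, at most 10 in all, crops included, and the job is handed in when it is done.

```bash
ls; mkdir -p pics; python3 - <<'E'
from station import *
import cv2,numpy as np
for n in("side","top","wrist"):
    c=camera_model(n);print(n,c)
    cv2.imwrite(f"pics/{n}0.png",capture(n)[:,:,::-1])
print(monitor.sense())
E
```

```text
pics
side {'fovy': 53.19508795098197, 'cx': 320.98590993010424, 'cy': 193.88419331144937, 'eye': array([384.53895751, 861.5775929 , 438.74656688]), 'attitude': array([[-0.97760266,  0.09035803, -0.19007489],
       [-0.2100572 , -0.36313168,  0.90775071],
       [ 0.01300035,  0.92734611,  0.37397885]])}
top {'fovy': 54.390452788973455, 'cx': 322.1318243339986, 'cy': 199.86472104876245, 'eye': array([488.51375694, -68.22624822, 978.83944967]), 'attitude': array([[-0.00771546,  0.99722451, -0.07405236],
       [-0.9999617 , -0.0073882 ,  0.00469219],
       [ 0.00413205,  0.07408573,  0.99724332]])}
wrist {'fovy': 65.70646984690485, 'cx': 322.7766479299153, 'cy': 200.66811176735058, 'eye': array([139.04529452, 563.98412347, 372.71964114]), 'attitude': array([[ 3.61719047e-01, -8.91352178e-01, -2.73222668e-01],
       [ 9.32286692e-01,  3.45545794e-01,  1.06956199e-01],
       [-9.24696976e-04, -2.93409952e-01,  9.55986268e-01]])}
{'t': 0.15, 'qpos': array([ 1.05051319e+00,  2.07284399e-01,  1.54261646e+00, -1.32666924e-06,
        1.39349011e+00, -1.50527435e-01]), 'qd': array([-0.00151354, -0.00121973, -0.00357245,  0.00054314,  0.00097526,
        0.00270769]), 'joint_torque': array([ 3.61233397e-04, -3.83515906e+01, -2.92036843e+01, -2.27292999e-04,
        6.69141911e-03,  1.58423188e-05]), 'tool_pos': array([207.53249521, 535.6210584 , 230.36277783]), 'tcp_rot': array([[-9.32415625e-01,  3.61386643e-01, -8.92852677e-04],
       [ 3.61387646e-01,  9.32414357e-01, -1.56100299e-03],
       [ 2.68383025e-04, -1.77816950e-03, -9.99998383e-01]]), 'contact_force': array([-0.28849662, -0.07750377,  0.00077012]), 'ft_torque': array([ 0.00353008, -0.01349072, -0.00224061]), 'grasp_force': 0.0, 'finger_gap': 1.0002591165743193}
```

View pics/top0.png

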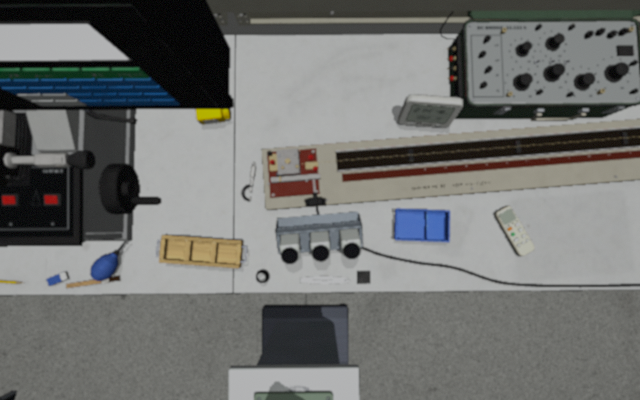

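View pics/side0.png

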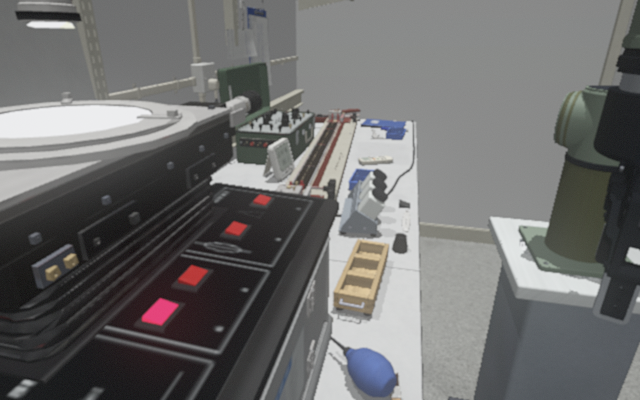

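Top view: the rack with three black-capped canisters is at (320,235), with caps at (290,255), (320,252) and (351,249). The wooden carrier is at (201,251) and the blue tray at (421,225). The loupe is at (262,276), the tweezers at (322,279) and the wedge at (363,277).

Things that could be mistaken for the canisters: the yellow one at (212,113), the loupe at (262,276) and the black knob at (120,188). I choose the three white bodies in the rack, and the next crop checks that.

```bash
cat > h.py <<'E'
from station import *
import cv2,numpy as np
def rays(name,px,cm=None):
    c=cm or camera_model(name);f=200/np.tan(np.radians(c["fovy"]/2))
    d=(np.atleast_2d(np.asarray(px,float))-[c["cx"],c["cy"]])/f
    if name=="wrist":
        t=np.linalg.norm(d,axis=1,keepdims=True)+1e-12
        v=np.c_[d/t*np.sin(t),np.cos(t)]
    else: v=np.c_[d,np.ones(len(d))]
    v=v*[1,-1,-1]
    return c["eye"],v@np.array(c["attitude"]).T
def onplane(name,px,z,cm=None):
    e,v=rays(name,px,cm);return e+v*((z-e[2])/v[:,2])[:,None]
def rect(P):
    (c,s,a)=cv2.minAreaRect(P[:,:2].astype(np.float32))
    if s[0]>s[1]: a=a-90;s=s[::-1]      # a: direction of short side = frame x
    a=(a+90)%180-90
    return np.round(c,1),np.round(s,1),round(a,1)
def blob(m):
    c,_=cv2.findContours(m.astype(np.uint8),cv2.RETR_EXTERNAL,cv2.CHAIN_APPROX_NONE)
    return max(c,key=cv2.contourArea)[:,0,:]
E
python3 - <<'E'
from h import *
im=cv2.imread("pics/top0.png");hsv=cv2.cvtColor(im,cv2.COLOR_BGR2HSV)
cv2.imwrite("pics/crop1.png",cv2.resize(im[190:300,150:460],None,fx=2.5,fy=2.5,interpolation=cv2.INTER_CUBIC))
def win(m,x0,x1,y0,y1):
    o=np.zeros_like(m);o[y0:y1,x0:x1]=m[y0:y1,x0:x1];return o
H,S,V=[hsv[:,:,i].astype(int) for i in range(3)]
b=blob(win((H>100)&(H<135)&(S>120),380,460,200,250));print("tray",rect(onplane("top",b,28)))
b=blob(win((H>8)&(H<30)&(S>70),150,250,225,275));print("carrier",rect(onplane("top",b,41)))
n=win((V<60),275,362,238,265).astype(np.uint8)
k,l,st,ce=cv2.connectedComponentsWithStats(n)
for s,c in zip(st[1:],ce[1:]):
    if s[4]>60: print("cap",s,c,onplane("top",c,34+69.3+20)[0])
for q,(x0,x1,y0,y1,t) in dict(loupe=(250,272,265,290,70),wedge=(352,375,267,288,70)).items():
    b=blob(win(V<t,x0,x1,y0,y1));print(q,rect(onplane("top",b,20)))
print(onplane("top",[(275,215),(362,212),(300,279),(344,279)],0))
E
```

```text
tray (array([ 496.1, -314.7]), array([ 73.6, 130.4]), -2.6)
carrier (array([438.1, 219. ]), array([ 66.2, 194.2]), -4.6)
cap [343 244  17  14 180] [351.12777778 250.43333333] [ 440.84878119 -134.71351396  123.3       ]
cap [312 246  17  15 183] [320.09289617 252.76502732] [436.33424245 -66.90983178 123.3       ]
cap [282 249  15  14 176] [289.21590909 255.45454545] [431.04975724   0.44682626 123.3       ]
loupe (array([378.6,  69.7]), array([18.1, 28.2]), -56.0)
wedge (array([ 370.6, -170.8]), array([24.1, 24.5]), -0.5)
[[ 523.93552918   45.91148765    0.        ]
 [ 529.82891985 -172.93986042    0.        ]
 [ 364.52945314  -16.3453614     0.        ]
 [ 363.62870488 -125.64670219    0.        ]]
```

View pics/crop1.png

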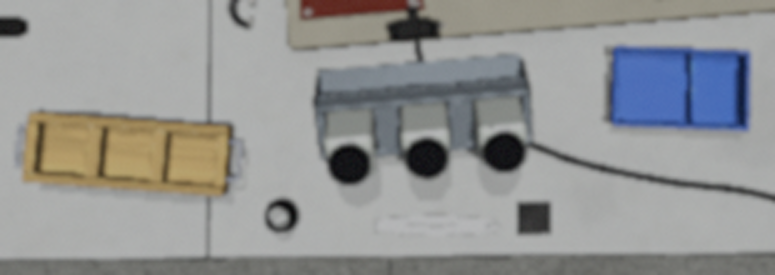

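The crop confirms three white square canisters with black caps in the rack. The tray's cross wall is right of centre, so the small compartment is at -y. I'll take wrist views over each fixture.

```bash
python3 - <<'E'
from h import *
import pickle
R=np.array([[0,1,0],[1,0,0],[0,0,-1.]])
robot.move_linear([250,300,300],R,vel=250)
out={}
for n,p in dict(carrier=[420,150,280],rack=[430,-130,280],tray=[480,-380,260]).items():
    robot.movep(p,R); robot.pause(.3)
    cm=camera_model("wrist"); im=capture("wrist"); out[n]=(cm,im)
    cv2.imwrite(f"pics/w_{n}.png",im[:,:,::-1]); print(n,cm["eye"].round(1),monitor.sense()["t"],monitor.sense()["contact_force"])
pickle.dump(out,open("w.pkl","wb"))
a=np.hstack([cv2.resize(out[n][1][:,:,::-1],(400,250)) for n in("carrier","tray")])
cv2.imwrite("pics/ct.png",a)
E
```

```text
carrier [420.8 227.1 422.8] 2.7583 [-0.17453323  0.33895348  0.32023417]
rack [431.6 -52.9 422.5] 4.1917 [ 0.25994869 -0.84808427 -0.57067355]
tray [ 481.7 -302.7  403.1] 5.5417 [-0.20613908  0.37381915 -0.4778763 ]
```

View pics/w_rack.png

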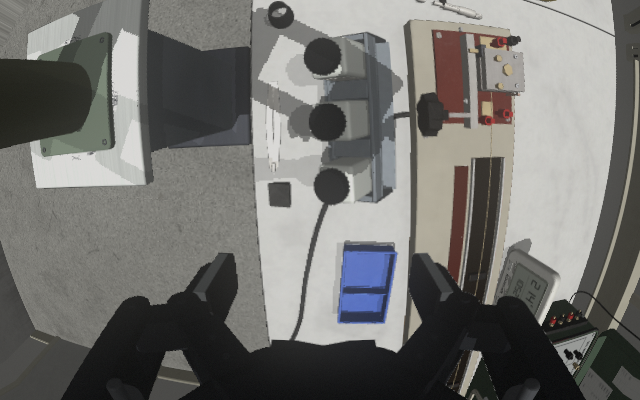

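View pics/ct.png

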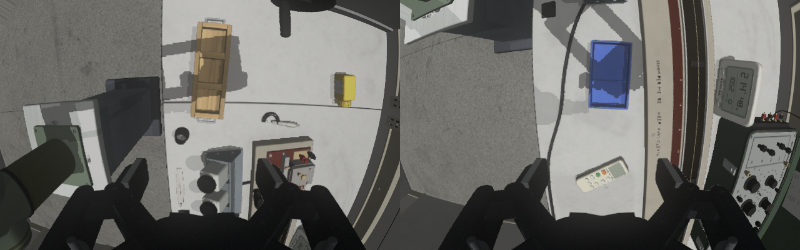

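The rack view shows the caps at about (323,57), (327,122) and (332,186). The carrier view (half scale) shows the carrier at (210,70), and the tray view shows the tray at (610,75). Now I compute the poses from these.

```bash
cat >> h.py <<'E'
def win(m,x0,x1,y0,y1):
    o=np.zeros_like(m);o[y0:y1,x0:x1]=m[y0:y1,x0:x1];return o
E
python3 - <<'E'
from h import *
import pickle
w=pickle.load(open("w.pkl","rb"))
def hsv(im): return [a.astype(int) for a in cv2.split(cv2.cvtColor(im,cv2.COLOR_RGB2HSV))]
cm,im=w["rack"];H,S,V=hsv(im);pts=[]
for cx,cy in((323,57),(327,122),(332,186)):
    m=win(V<75,cx-24,cx+24,cy-26,cy+26).astype(np.uint8)
    m=cv2.morphologyEx(m,cv2.MORPH_OPEN,np.ones((9,9)))
    h=cv2.convexHull(blob(m).reshape(-1,1,2));M=cv2.moments(h)
    c=(M["m10"]/M["m00"],M["m01"]/M["m00"]);p=onplane("wrist",c,96.4,cm)[0];pts.append(p)
    P=onplane("wrist",h[:,0],96.4,cm);print("cap",np.round(c,1),p.round(1),np.ptp(P,axis=0).round(1))
for n,z,t in(("carrier",41,lambda H,S,V:(H>8)&(H<30)&(S>70)&(V>90)),("tray",28,lambda H,S,V:(H>100)&(H<135)&(S>120)),("rack",28,lambda H,S,V:(H>100)&(H<135)&(S>120))):
    cm,im=w[n];H,S,V=hsv(im);m=t(H,S,V)
    if n=="carrier": m=win(m,280,400,10,210)
    if n=="rack": m=win(m,325,405,230,330)
    if n=="tray": m=win(m,280,400,40,200)
    b=blob(m);print(n,cv2.boundingRect(b),rect(onplane("wrist",b,z,cm)))
x=np.array(pts);d=x[0]-x[2];print("yaw rack",np.degrees(np.arctan2(-d[0],d[1])),np.linalg.norm(d))
cm,im=w["carrier"]
a=cv2.resize(im[20:205,290:400,::-1],None,fx=3,fy=3)
cm,im=w["tray"];b=cv2.resize(im[40:190,290:400,::-1],None,fx=3,fy=3);b=cv2.copyMakeBorder(b,0,105,0,0,cv2.BORDER_CONSTANT)
cv2.imwrite("pics/ct2.png",np.hstack([a,b]))
y=np.radians(4);c,s=np.cos(y),np.sin(y);Rz=np.array([[c,-s,0],[s,c,0],[0,0,1]])
z=Rz@[.5,0,-.866025];x_=Rz@[0,1,0];R=np.c_[x_,np.cross(z,x_),z]
for p in pts:
  for back in(0,100): 
    q=p+z*(42-back);print(q.round(),R[:,1].round(2),kin.inverse_kinematics(q,R))
E
```

```text
cap [322.1  56. ] [430.7   3.   96.4] [35.1 36.9  0. ]
cap [326.7 121.7] [435.6 -66.8  96.4] [36.7 38.1  0. ]
cap [331.  185.9] [ 440.6 -136.1   96.4] [35.  38.2  0. ]
carrier (305, 35, 66, 155) (array([438.5, 222.3]), array([ 66.1, 191.8]), -4.8)
tray (321, 88, 38, 41) (array([ 501.7, -301.7]), array([43.4, 48.3]), -4.2)
rack (338, 251, 59, 72) (array([ 496.9, -314.7]), array([ 76.8, 130.5]), -2.8)
yaw rack 4.058915088193587 139.43464326469186
[452.   4.  60.] [0.86 0.06 0.5 ] [-0.31986493 -0.06279635  2.36302187  0.51270887  0.39761148 -0.82044331]
[402.   1. 147.] [0.86 0.06 0.5 ] [-0.40175594 -0.4600653   2.40480887  0.33934399  0.75101178 -0.66839815]
[457. -65.  60.] [0.86 0.06 0.5 ] [-0.53322562 -0.02761889  2.33018294  0.6550311   0.48419749 -1.13482079]
[407. -69. 147.] [0.86 0.06 0.5 ] [-0.64607919 -0.39740153  2.36990609  0.46777055  0.81505166 -0.97911975]
[ 462. -135.   60.] [0.86 0.06 0.5 ] [-0.70561329  0.03698054  2.26513822  0.71133931  0.56584329 -1.33283206]
[ 412. -138.  147.] [0.86 0.06 0.5 ] [-0.82787869 -0.28934007  2.30148872  0.54156401  0.86087725 -1.20033941]
```

View pics/ct2.png

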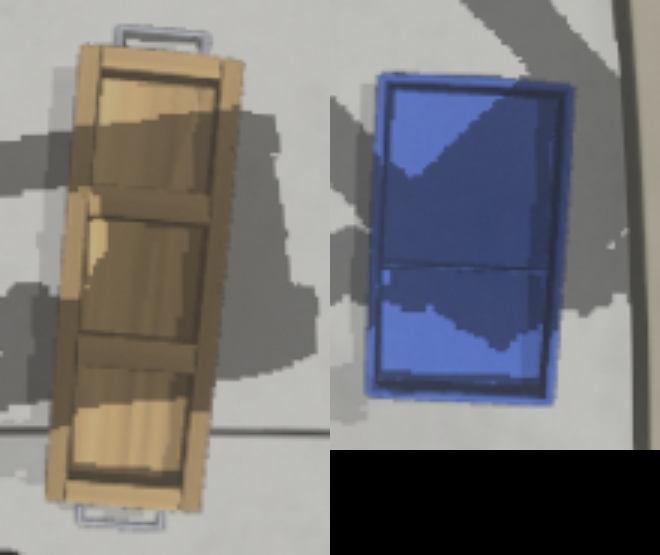

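```bash
cat >> h.py <<'E'
def rz(d): 
    c,s=np.cos(np.radians(d)),np.sin(np.radians(d));return np.array([[c,-s,0],[s,c,0],[0,0,1]])
G=27.
CAP=[np.array(p) for p in([430.7,3.,96.4],[435.6,-66.8,96.4],[440.6,-136.1,96.4])]
DOWN=np.array([[0,1,0],[1,0,0],[0,0,-1.]])
CAR=(np.array([438.5,222.3,0]),-4.8); TRAY=(np.array([496.9,-314.7,0]),-2.8)
def fz(n=8):
    a=[]
    for _ in range(n): a.append(monitor.sense()["contact_force"][2]);robot.pause(.04)
    return np.mean(a)
def pick(i,grip=50):
    z=rz(4.06)@[.5,0,-.866025];x=rz(4.06)@[0,1,0];R=np.c_[x,np.cross(z,x),z]
    t=CAP[i]+z*(72-G)
    command_gripper(1.0)
    robot.movep(t-z*95,R)
    f0=fz()
    if robot.move_linear(t,vel=90,guard=12): print("touch on approach",monitor.sense()["tool_pos"],t);return None
    e=monitor.sense()["tool_pos"]-t
    command_gripper(.4,grasp_force=grip)
    s=monitor.sense();print("grip",s["finger_gap"],s["grasp_force"],"err",e.round(1),"t",s["t"])
    robot.move_linear(t-z*75,vel=80)
    p=t-z*75; p=np.array([p[0],p[1],215.])
    robot.move_linear(p,DOWN,vel=100)
    robot.pause(.3);w=fz(12)-f0
    print("weight",-w,"gap",monitor.sense()["finger_gap"],"t",monitor.sense()["t"]);return -w
def place(frame,xy,floor):
    o,yaw=frame;R=rz(yaw)@DOWN;p=o+rz(yaw)@[xy[0],xy[1],0]
    robot.movep(p+[0,0,floor+G+85],R)
    robot.move_linear(p+[0,0,floor+G+27],vel=120);robot.pause(.2)
    hit=robot.move_linear(p+[0,0,floor+G-4],vel=30,guard=4)
    s=monitor.sense();h=s["tool_pos"][2]-G-floor
    print("hit",hit,"height above floor",h.round(1),"F",s["contact_force"].round(1),"t",s["t"]);return h
def release():
    command_gripper(.85);p=monitor.sense()["tool_pos"];robot.move_linear(p+[0,0,100],vel=150)
E
python3 - <<'E'
from h import *
w=pick(2)
if w is not None:
    h=place(CAR,(0,-62),19) if w>1.5 else place(TRAY,(0,-38),2)
    if abs(h)<4: release()
    cv2.imwrite("pics/p1.png",capture("wrist")[:,:,::-1])
    print(monitor.sense()["t"])
E
```

```text
grip 0.5095601920213919 49.806402772665024 err [ 0.1 -0.2  0.4] t 8.8417
weight 0.7630746402440232 gap 0.5134322847462834 t 11.875
hit True height above floor 1.0 F [-0.8  0.6  3.6] t 14.4917
15.75
```

View pics/p1.png

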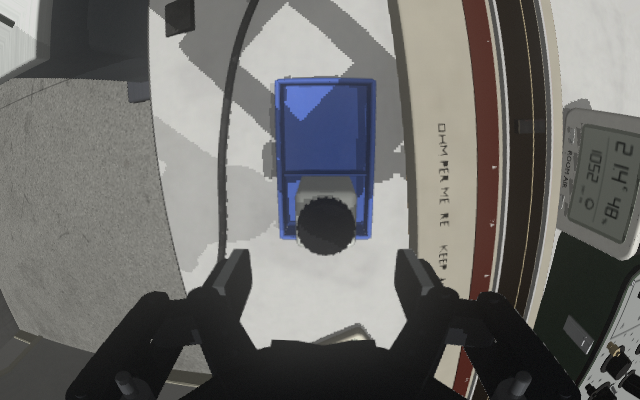

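The empty canister stands in the small compartment, its cap at (326,225). Next is the middle one.

```bash
python3 - <<'E'
from h import *
w=pick(1)
if w is not None:
    h=place(CAR,(0,-62),19) if w>1.5 else place(TRAY,(0,26),2)
    if abs(h)<4: release()
    cv2.imwrite("pics/p2.png",capture("wrist")[:,:,::-1])
    print(monitor.sense()["t"])
E
```

```text
grip 0.5078663116679201 49.414831548929214 err [ 0.1 -0.1  0.3] t 19.1917
weight 3.5941641691270165 gap 0.5092245349762607 t 22.2
hit True height above floor 0.8 F [-1.2  0.   3.9] t 24.8083
26.0667
```

View pics/p2.png

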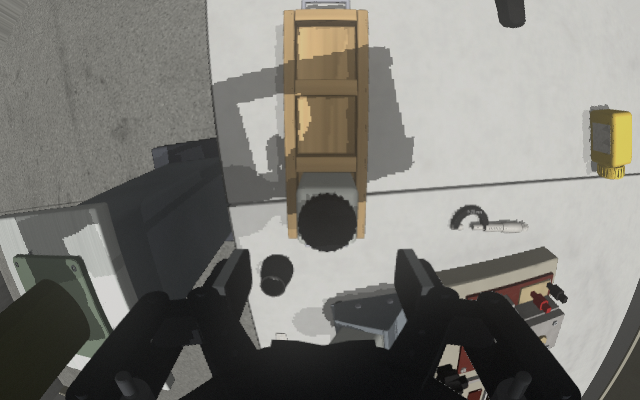

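The loaded canister is seated in the -y pocket, cap at (328,222), 0.8 mm above the nominal floor height. Now the last one.

```bash
python3 - <<'E'
from h import *
w=pick(0)
if w is not None:
    h=place(CAR,(0,0),19) if w>1.5 else place(TRAY,(0,26),2)
    if abs(h)<4: release()
    cv2.imwrite("pics/p3.png",capture("wrist")[:,:,::-1])
    robot.movep([420,-70,330],DOWN);robot.pause(.3)
    a=capture("top")[190:300,150:460,::-1]
    cv2.imwrite("pics/end.png",np.vstack([cv2.resize(cv2.imread("pics/p3.png"),(480,300)),cv2.resize(a,(480,170))]))
    print(monitor.sense()["t"])
E
```

```text
grip 0.5084086203395216 49.450702518224716 err [ 0.2 -0.1  0.3] t 29.25
weight 3.1540444509044683 gap 0.50842894896382 t 32.2083
hit True height above floor 0.6 F [-0.4  0.3  3.9] t 34.8
37.7083
```

View pics/end.png

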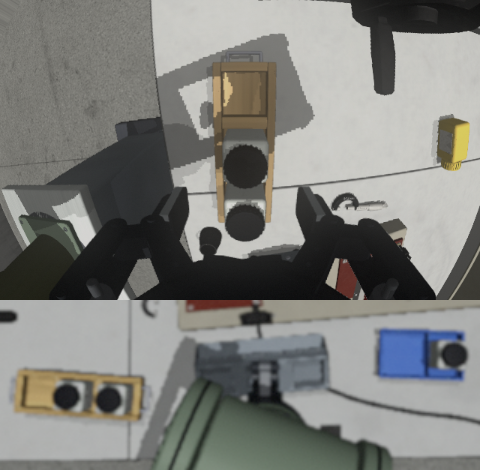

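Both loaded canisters stand in the carrier, with caps at (67,396) and (108,400) in the composite. The empty one stands in the tray at (454,354), and the gripper is clear of everything. Handing in.

```bash
python3 -c "
from station import workorder
print(workorder.job_done())"
```

```text
the job is handed in; nothing more can be done
None
```

I handed the job in at about 38 s of the 64 s allowed: the two canisters that weighed heavy (3.6 N and 3.2 N) stand in carrier pockets and the empty one (0.8 N) stands in the tray, though the station gave no verdict.

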